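# Shim the rocking bench scale

## Task

The bench scale rocks because its front left foot is too short. With the fingertips, push the yellow wedge, thin end first, along the desk under that foot until the scale stands level, then press down with a fingertip on the round black plug at the scale's front left corner, above that foot, to prove that it no longer rocks. Pick nothing up, do not shove the scale along, and leave the weight, the bottle and the timer alone.

Things in the scene. Friction and masses are not known exactly. Their poses are not given: they have to be found in the camera images.
- scale: White bench scale, 1.5 to 2.2 kg, loose. Shell 180 mm deep (own x, display at the -x front), 170 mm wide (y, +y its left), underside 28 mm and top 62 mm above the plane of its three long feet; steel pan 108 mm across, top 73 mm. Origin: middle of that plane; z is up when level. It starts tilted 0.04 to 0.10 rad, front left corner down, turning about the line through its two neighbour feet.
- short_foot (a joint): How far (m) the front left foot is drawn up beyond the other three, 0.005 to 0.009; it is stiff and does not move during the work. The wedge must be this thick under the foot's lowest point for the scale to be level.
- foot_bottom (a point): Lowest point of the short front left foot. The four feet are black balls of 14 mm radius at x = +-72, y = +-67 mm on the scale; this one is at x -72, y +67. Up to 5 N push the thin end under it, 1 to 4 N while the corner rises; at level the opposite foot lands, the push climbs to 6 N or more, and pushing on shoves the scale along.
- corner_plug: Round black rubber plug, 25 mm across, 3 mm high, on top of the scale's front left corner straight above the short foot: the place to press. Origin: centre of its underside, 62 mm above the plane of the long feet. The other three corners carry plugs of the same look.
- wedge: Yellow wedge shim, loose, 90 g, 130 mm long (own x), 56 mm wide (y), 1.2 mm thick at the thin end (+x), rising straight to 20 mm at the upright heel face (x = -65 mm). Origin: middle of its underside. It lies flat on the desk at the scale's left, thin end 15 to 63 mm short of the foot and pointing roughly at it.
- cal_weight: Brass-coloured check weight, 30 mm across, 48 mm high, a bystander. Origin: centre of its underside.
- buffer_bottle: Reagent bottle with blue cap, 56 mm across, 103 mm high, a bystander. Origin: centre of its underside.
- bench_timer: White countdown timer, 37x64 mm, 60 mm high, a bystander right of the scale. Origin: centre of its underside.
Things that resemble listed ones, but are neither listed nor needed, are in the scene too. There is more than one size of the scale; the job needs the larger.

How it is judged:
By the outcome, as a careful person would: the job done as asked, in the order asked, and still so for the second after the job is handed in, with the robot touching nothing.
It also fails if it takes over 48 s, if anything falls off the work surface, if the arm or the gripper's body presses on something with over 40 N, if the wrist force passes 120 N, or if a joint passes its speed limit or range.

## Robot

A 6-joint arm with a two-finger parallel gripper is mounted at the origin on a cart in front of the work surface, level with it; the furniture and walls round the work are solid. World frame = base frame: x ahead of the robot, y to its left, z up, the work surface at z = 0. Lengths are in m, angles in rad, forces in N, time in s.
With the tool pointing down it reaches from about 0.3 to 0.95 m from the base axis. Payload 3.1 kg.
Tool frame: the origin (TCP) lies midway between the tips of the shut fingers; the grasp point (between the pads) lies 19 mm behind it (r.tcp_to_grasp is the distance from the TCP to the grasp point, in m); x points along the fingers, y is the direction in which the jaws open and shut, and the axes are right-handed (so a half turn about x gives the same grasp; the last joint's range is limited). The gripper opens to 85 mm and grips with 20 to 120 N. Pads are 22 mm wide; open, the fingers measure 114 mm over their backs; the gripper's body (76 mm by 85 mm) begins 54 mm behind the grasp point. The pads swing forward as they close: fully open they stand 13 mm farther back than shut.
Start: joints at [1.236, 0.308, 1.634, -0, 1.2, -0.07], TCP at [0.164, 0.603, 0.231] pointing down, gripper open.
Joint ranges: [-3.06, 3.06], [-0.79, 1.96], [0.05, 2.63], [-1.19, 4.34], [0.05, 2.64], [-2.94, 2.94]. Speed limits (rad/s): [2.79, 2.79, 3.14, 3.14, 3.14, 3.14].

## Interface

Orientations are given as a rotation vector (axis times angle).
In Python, from station import r gives the robot as it stands. The module is installed in compiled form; this text tells all that it offers.
- The arm moves only by the shell command python3 -m handwheel 'ROWS'. ROWS is JSON, a list of rows, each an object of numbers: "x", "y", "z": the shift along the tool's x, y, z in m; "rx", "ry", "rz": the turn, a rotation vector about the tool's x, y, z in rad; "hand": the finger opening in m, from 0 to 0.0854. In form: [{"x": .., "y": .., "z": .., "rx": .., "ry": .., "rz": .., "hand": ..}, ...]. A call has exactly 5 rows; each row shifts and turns the commanded pose from where the row before left it, along the tool's axes as they then stand; what a row does not reach is not made up. A row lasts 1/12 s, in which the tool goes at most 41.7 mm and 7.16 degrees, less where a joint would pass 70% of its speed; a pose out of reach is approached as far as the arm can. A call with a gripper value outside its range is refused whole. The fingers move at their own pace and stop on an object; the grip force is fixed at half the most. Time passes only in rows, so rows that do not move let the fingers close, or fill a call up. It gives the time, the measured TCP pose, the force and the opening at its end, in the units of the state.
- r.state(): the state, without advancing time (a new reading comes with each control period).
- r.get_image(name): name is "scene" or "top"; returns the picture (384x512x3 uint8, red, green, blue); there is no depth.
- r.camera_model(name): a dict with "fov_y" (degrees; the focal length in pixels is half the picture's height over the tangent of half this angle, whatever the lens; pixels are square), "cx", "cy" (the principal point, pixels), "R" (3x3) and "t" (3): a world point X has camera coordinates R X + t. Camera axes: x right, y down, z forward; pixel columns grow to the right and rows downward; lengths in m; the calibration is good to about 2 mm. A picture is of the moment at which its call begins. camera_model takes no time and is no camera call.
- r.close_job(): hands the job in, once; it reports no verdict.
The state is a dict: "t": time; "qpos": joint angles; "joint_vel": joint speeds; "joint_torque": joint torques, N m; "tcp_pos": TCP position; "eef_rot": TCP orientation; "force": force on the tool from outside, world axes, zero at the start; "wrist_torque": the same for the moment, N m; "finger_gap": finger opening in m.
Only numpy, scipy, OpenCV 4.12 (cv2) and the standard library are available. Lean on these libraries where they do the work, as an engineer would, in place of code of your own. Each camera call takes 0.05 s, during which the arm holds its last target.

## Working session

There is one attempt and no reset: what is moved stays moved. The work goes in short steps, Python scripts to look and compute and a shell command to move; the robot and the scene stay as the last step left them, time stands still between calls to the robot, and variables do not carry over. Pictures are saved under pics/ and viewed, and the job is handed in when it is done.

```bash
mkdir -p pics; cat > h.py <<'E'
import numpy as np,cv2
from station import r
from scipy.spatial.transform import Rotation as Ro
def K(n):
    c=r.camera_model(n);f=192/np.tan(np.radians(c['fov_y'])/2);return c,f
def ray(n,u,v):
    c,f=K(n);R=np.array(c['R']);t=np.array(c['t'])
    d=R.T@np.array([(u-c['cx'])/f,(v-c['cy'])/f,1]);return -R.T@t,d
def onz(n,u,v,z=0):
    o,d=ray(n,u,v);return o+d*(z-o[2])/d[2]
def proj(n,X):
    c,f=K(n);p=np.array(c['R'])@np.array(X)+np.array(c['t']);return np.array([c['cx']+f*p[0]/p[2],c['cy']+f*p[1]/p[2]])
def snap(n,name):
    im=r.get_image(n);cv2.imwrite(f'pics/{name}.png',im[:,:,::-1]);return im
E
python3 - <<'E'
from h import *
for n in('scene','top'):
    snap(n,n+'0');c=r.camera_model(n);print(n,c['fov_y'],c['cx'],c['cy'],-np.array(c['R']).T@np.array(c['t']),np.round(c['R'],3).tolist())
print(r.state())
E
```

```text
scene 49.967462442677004 258.5881223118941 186.71448696999303 [-0.06250601 -0.41946115  0.83154507] [[0.6, -0.8, 0.01], [-0.564, -0.432, -0.704], [0.567, 0.417, -0.71]]
top 42.79013087252369 254.18279210145235 188.96308544198658 [0.28805889 0.02881105 1.40563122] [[0.068, -0.998, 0.002], [-0.975, -0.067, -0.213], [0.212, 0.012, -0.977]]
{'t': 0.1, 'qpos': array([ 1.23630004e+00,  3.08967822e-01,  1.63505997e+00, -2.05815597e-05,
        1.19970433e+00, -6.97190949e-02]), 'joint_vel': array([-0.00090568, -0.00279709,  0.00034796,  0.00156293, -0.00055097,
       -0.00162891]), 'joint_torque': array([-1.04278051e-04, -4.16407335e+01, -2.77644467e+01,  8.92563207e-06,
        3.86076310e-03,  9.18487643e-06]), 'tcp_pos': array([0.1633555 , 0.60249628, 0.23013051]), 'eef_rot': array([ 0.20619834,  1.56119578, -0.20950475]), 'force': array([-0.28036304, -0.17552717,  0.90700946]), 'wrist_torque': array([-0.01398252,  0.01191373,  0.00613131]), 'finger_gap': 0.08526548607323987}
```

```bash
ls; python3 -m handwheel --help | head
```

```text
h.py
picsinvalid input: not JSON, or not a number
```

View pics/scene0.png

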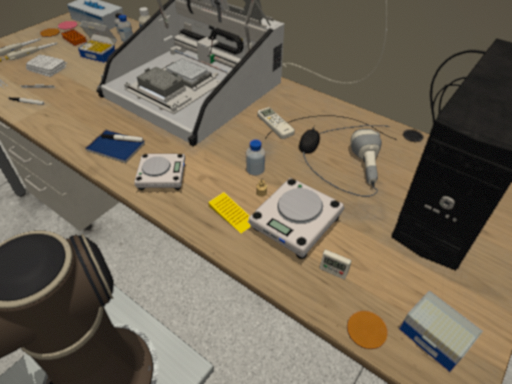

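View pics/top0.png

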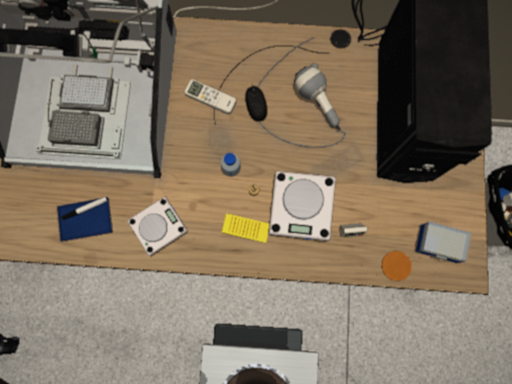

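```bash
python3 - <<'E'
from h import *
a=cv2.imread('pics/top0.png')[160:260,210:350];b=cv2.imread('pics/scene0.png')[165:275,195:355]
cv2.imwrite('pics/a.png',cv2.resize(a,None,fx=5,fy=5,interpolation=2));cv2.imwrite('pics/b.png',cv2.resize(b,None,fx=5,fy=5,interpolation=2))
for n in('top','scene'):
    im=cv2.imread(f'pics/{n}0.png');h=cv2.cvtColor(im,cv2.COLOR_BGR2HSV)
    m=cv2.inRange(h,(22,150,100),(35,255,255))
    k,l,s,ce=cv2.connectedComponentsWithStats(m)
    for i in range(1,k):
        if s[i,4]>150:
            print(n,s[i],ce[i]); 
            mm=cv2.morphologyEx((l==i).astype(np.uint8),cv2.MORPH_CLOSE,np.ones((5,5)))
            c,_=cv2.findContours(mm,0,2);rc=cv2.minAreaRect(max(c,key=len));print(rc)
            ap=cv2.approxPolyDP(cv2.convexHull(max(c,key=len)),3,True)[:,0];print(ap.tolist(),[np.round(onz(n,*p)[:2],4).tolist() for p in ap])
    # white scale plugs: dark blobs
    d=cv2.inRange(im,(0,0,0),(60,60,60));k,l,s,ce=cv2.connectedComponentsWithStats(d)
    for i in range(1,k):
        if 15<s[i,4]<200:print('dark',n,s[i].tolist(),ce[i].round(1),onz(n,*ce[i],.063).round(4))
E
```

```text
top [222 213  47  30 919] [245.36126224 227.64961915]
((245.55825805664062, 227.6739959716797), (46.05226135253906, 20.18675994873047), 13.495734214782715)
[[225, 215], [268, 223], [266, 241], [222, 232]] [[0.5105, 0.1257], [0.4957, -0.0002], [0.4433, 0.0023], [0.4605, 0.1303]]
dark top [115, 0, 32, 9, 180] [132.    3.1] [1.1337 0.4574 0.063 ]
dark top [92, 3, 20, 2, 31] [100.3   3.6] [1.1254 0.5538 0.063 ]
dark top [166, 4, 8, 32, 160] [169.4  19.6] [1.0864 0.3377 0.063 ]
dark top [118, 25, 12, 15, 124] [123.7  32.8] [1.0331 0.4703 0.063 ]
dark top [143, 36, 6, 8, 20] [145.4  38.8] [1.0178 0.4029 0.063 ]
dark top [90, 49, 7, 9, 31] [93.8 54. ] [0.9579 0.5505 0.063 ]
dark top [109, 80, 4, 27, 38] [110.3  93.2] [0.8371 0.4852 0.063 ]
dark top [299, 91, 11, 8, 38] [303.8  95. ] [ 0.8704 -0.08    0.063 ]
dark top [61, 107, 48, 4, 67] [ 85.1 108.6] [0.7845 0.5519 0.063 ]
dark top [51, 117, 50, 29, 162] [ 83.5 136.6] [0.6997 0.5447 0.063 ]
dark top [0, 141, 12, 27, 119] [  3.4 157.3] [0.623  0.7626 0.063 ]
dark top [278, 174, 7, 6, 35] [280.8 176.6] [ 0.6205 -0.0267  0.063 ]
dark top [326
[... 1792 characters left out ...]
 131, 18, 10, 144] [412.7 135.4] [ 1.0073 -0.206   0.063 ]
dark scene [101, 133, 13, 7, 64] [107.  136.2] [0.4461 0.517  0.063 ]
dark scene [288, 180, 7, 4, 23] [291.3 181.5] [ 0.6197 -0.0255  0.063 ]
dark scene [331, 201, 8, 6, 33] [334.5 203.6] [ 0.6199 -0.1565  0.063 ]
dark scene [444, 201, 6, 4, 16] [446.6 202.4] [ 0.7973 -0.3817  0.063 ]
dark scene [253, 213, 8, 5, 33] [256.8 215.1] [ 0.4699 -0.0233  0.063 ]
dark scene [85, 225, 7, 5, 24] [ 88.5 227.3] [0.196  0.2719 0.063 ]
dark scene [298, 238, 7, 7, 40] [301.1 241. ] [ 0.4691 -0.153   0.063 ]
dark scene [296, 255, 11, 4, 23] [300.7 256.5] [ 0.4318 -0.1761  0.063 ]
dark scene [325, 258, 20, 12, 95] [334.4 263.7] [ 0.461 -0.246  0.063]
```

View pics/a.png

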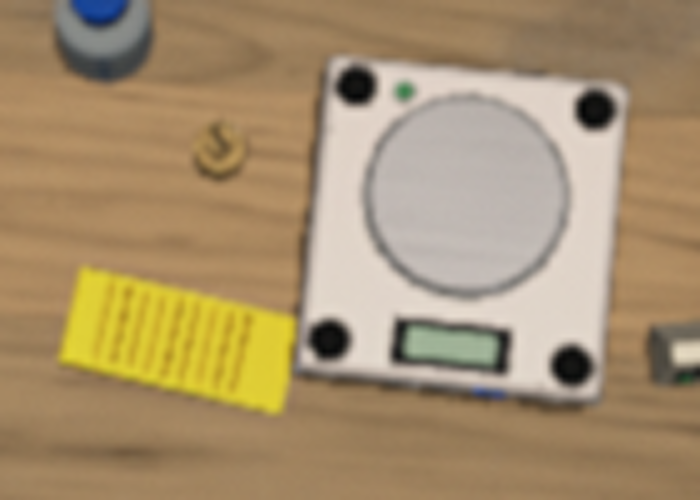

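View pics/b.png

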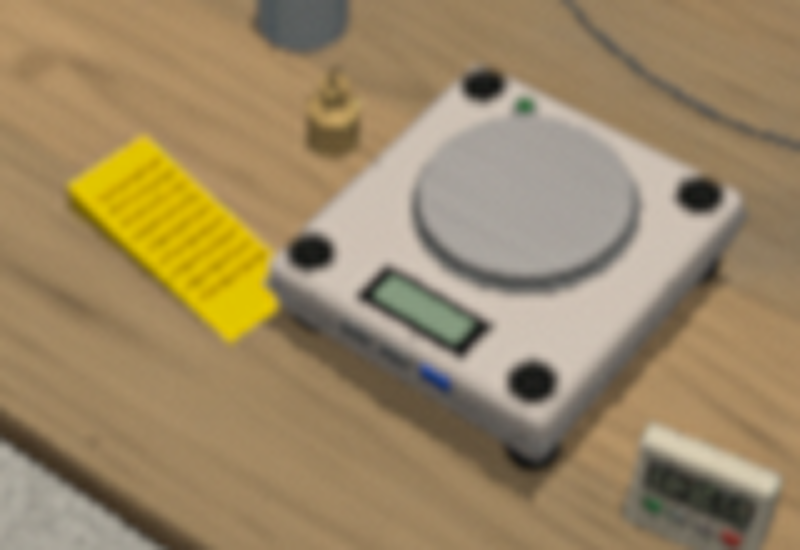

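```bash
cat >> h.py <<'E'
def tri(pa,pb):
    o1,d1=ray('top',*pa);o2,d2=ray('scene',*pb);A=np.stack([d1,-d2],1);s=np.linalg.lstsq(A,o2-o1,rcond=None)[0]
    p,q=o1+s[0]*d1,o2+s[1]*d2;return (p+q)/2,np.linalg.norm(p-q)
E
python3 - <<'E'
from h import *
P=[((275.2,227.4),(256.8,215.1)),((323.9,232.9),(301.1,241)),((280.8,176.6),(291.3,181.5)),((328.5,181.5),(334.5,203.6))]
pts=[]
for n,(a,b) in zip(('FL','FR','BL','BR'),P):
    p,e=tri(a,b);pts.append(p);print(n,p.round(4),round(e,4))
# fit rigid
M=np.array([[-72,67,65],[-72,-67,65],[72,67,65],[72,-67,65]])/1e3
W=np.array(pts);R,_=Ro.align_vectors(W-W.mean(0),M-M.mean(0));t=W.mean(0)-R.apply(M.mean(0))
print('res',(W-R.apply(M)-t).round(4).tolist());print('org',t,R.as_rotvec())
for s in(.005,.007,.009):print('foot',R.apply([-.072,.067,.014+s])+t-[0,0,.014])
for q in([-.072,-.067,0.014],[.072,.067,.014]):print('nb',R.apply(q)+t)
for n,c in(('top',[(226,213.8),(269,223.4),(266.3,242.2),(222.2,232.4)]),):
    for p,z in zip(c,(.02,.0012,.0012,.02)):print(onz(n,*p,z).round(4))
S=r.state();m=Ro.from_rotvec(S['eef_rot']).as_matrix();print(m.round(3))
E
```

```text
FL [ 0.4763 -0.0194  0.0544] 0.0012
FR [ 0.469  -0.1536  0.0635] 0.0009
BL [ 0.6198 -0.0262  0.0636] 0.0016
BR [ 0.613  -0.1598  0.0712] 0.0014
res [[0.0002, 0.0002, -0.0004], [-0.0003, -0.0005, 0.0004], [0.0001, 0.0001, 0.0004], [0.0001, 0.0001, -0.0004]]
org [ 0.54814125 -0.09395508 -0.00156297] [-0.06363678 -0.05730302 -0.04831778]
foot [ 0.47863967 -0.02259324 -0.00502647]
foot [ 0.47852832 -0.0224634  -0.0030338 ]
foot [ 0.47841697 -0.02233357 -0.00104113]
nb [ 0.47220976 -0.15649043  0.01232008]
nb [ 0.62251385 -0.02960204  0.0124514 ]
[0.511  0.1218 0.02  ]
[ 0.4945 -0.0032  0.0012]
[0.4398 0.0012 0.0012]
[0.457  0.1282 0.02  ]
[[-0.001  0.262  0.965]
 [-0.002  0.965 -0.262]
 [-1.    -0.002 -0.   ]]
```

```bash
python3 -m handwheel '[{"rx":0.122,"x":0.01,"hand":0.024},{"rx":0.122,"x":0.01,"hand":0.024},{"rx":0.122,"x":0.01,"hand":0.024},{"rx":0.122,"x":0.01,"hand":0.024},{"rx":0.122,"x":0.01,"hand":0.024}]'
python3 -m handwheel '[{"rx":0.122,"hand":0.024},{"rx":0.122,"hand":0.024},{"rx":0.122,"hand":0.024},{"rx":0.122,"hand":0.024},{"rx":0.122,"hand":0.024}]'
python3 -m handwheel '[{"rx":0.122,"hand":0.024},{"y":0.0243,"z":0.0311,"hand":0.024},{"y":0.0243,"z":0.0311,"hand":0.024},{"y":0.0243,"z":0.0311,"hand":0.024},{"y":0.0243,"z":0.0311,"hand":0.024}]'
cat > st.py <<'E'
from h import *
S=r.state();m=Ro.from_rotvec(S['eef_rot']).as_matrix();print(S['t'],S['tcp_pos'].round(4),S['force'].round(2),S['finger_gap']);print('y',m[:,1].round(3),'z',m[:,2].round(3),'q',S['qpos'].round(2))
E
python3 st.py
```

```text
0.1 [0.1634 0.6025 0.2301] [-0.28 -0.18  0.91] 0.08526548607323987
y [ 0.262  0.965 -0.002] z [ 0.965 -0.262 -0.   ] q [ 1.24  0.31  1.64 -0.    1.2  -0.07]validation failed for argument at $[0]...
validation failed for argument at $[0]...
validation failed for argument at $[0]...
```

```bash
python3 -m handwheel '[{"x":0.01,"y":0,"z":0,"rx":0.122,"ry":0,"rz":0,"hand":0.024},{"x":0.01,"y":0,"z":0,"rx":0.122,"ry":0,"rz":0,"hand":0.024},{"x":0.01,"y":0,"z":0,"rx":0.122,"ry":0,"rz":0,"hand":0.024},{"x":0.01,"y":0,"z":0,"rx":0.122,"ry":0,"rz":0,"hand":0.024},{"x":0.01,"y":0,"z":0,"rx":0.122,"ry":0,"rz":0,"hand":0.024}]'
python3 st.py
```

```text
t: 0.52
tcp_pos: [0.1634, 0.6027, 0.1801]
eef_rot: [0.687, 1.459, -0.689]
force: [-0.1, -0.4, 0.1]
finger_gap: 0.0258
0.5167 [0.1634 0.6027 0.1801] [-0.12 -0.37  0.09] 0.025798026707205567
y [ 0.771  0.637 -0.001] z [ 0.637 -0.771  0.001] q [1.24 0.36 1.68 0.   1.11 0.55]
```

```bash
python3 -m handwheel '[{"x":0,"y":0,"z":0,"rx":0.122,"ry":0,"rz":0,"hand":0.024},{"x":0,"y":0,"z":0,"rx":0.122,"ry":0,"rz":0,"hand":0.024},{"x":0,"y":0,"z":0,"rx":0.122,"ry":0,"rz":0,"hand":0.024},{"x":0,"y":0,"z":0,"rx":0.122,"ry":0,"rz":0,"hand":0.024},{"x":0,"y":0,"z":0,"rx":0.122,"ry":0,"rz":0,"hand":0.024}]'
python3 -m handwheel '[{"x":0,"y":0,"z":0,"rx":0.122,"ry":0,"rz":0,"hand":0.024},{"x":0,"y":0.0243,"z":0.0311,"rx":0,"ry":0,"rz":0,"hand":0.024},{"x":0,"y":0.0243,"z":0.0311,"rx":0,"ry":0,"rz":0,"hand":0.024},{"x":0,"y":0.0243,"z":0.0311,"rx":0,"ry":0,"rz":0,"hand":0.024},{"x":0,"y":0.0243,"z":0.0311,"rx":0,"ry":0,"rz":0,"hand":0.024}]'
python3 st.py
```

```text
t: 0.93
tcp_pos: [0.1634, 0.6027, 0.1805]
eef_rot: [1.149, 1.245, -1.151]
force: [0.1, -0.3, -1.0]
finger_gap: 0.0242
t: 1.35
tcp_pos: [0.2565, 0.4737, 0.1806]
eef_rot: [1.234, 1.192, -1.235]
force: [0.3, 0.3, 0.1]
finger_gap: 0.0239
1.35 [0.2565 0.4737 0.1806] [0.34 0.28 0.05] 0.023889431405985196
y [ 0.999 -0.035 -0.   ] z [-0.035 -0.999  0.001] q [ 0.99  0.2   1.88 -0.    1.06  1.03]
```

```bash
python3 -m handwheel '[{"x":0,"y":0.0241,"z":0.0311,"rx":0,"ry":0,"rz":0,"hand":0.024},{"x":0,"y":0.0241,"z":0.0311,"rx":0,"ry":0,"rz":0,"hand":0.024},{"x":0,"y":0.0241,"z":0.0311,"rx":0,"ry":0,"rz":0,"hand":0.024},{"x":0,"y":0.0241,"z":0.0311,"rx":0,"ry":0,"rz":0,"hand":0.024},{"x":0,"y":0.0241,"z":0.0311,"rx":0,"ry":0,"rz":0,"hand":0.024}]'
python3 -m handwheel '[{"x":0,"y":0.0241,"z":0.0311,"rx":0,"ry":0,"rz":0,"hand":0.024},{"x":0,"y":0.0241,"z":0.0311,"rx":0,"ry":0,"rz":0,"hand":0.024},{"x":0,"y":0.0241,"z":0.0311,"rx":0,"ry":0,"rz":0,"hand":0.024},{"x":0,"y":0.0241,"z":0.0311,"rx":0,"ry":0,"rz":0,"hand":0.024},{"x":0,"y":0.0241,"z":0.0281,"rx":0,"ry":0,"rz":0,"hand":0.024}]'
python3 st.py
```

```text
t: 1.77
tcp_pos: [0.3715, 0.3138, 0.181]
eef_rot: [1.235, 1.192, -1.236]
force: [0.0, 0.3, -0.5]
finger_gap: 0.024
t: 2.18
tcp_pos: [0.4864, 0.1567, 0.181]
eef_rot: [1.235, 1.192, -1.237]
force: [1.0, 0.3, 0.2]
finger_gap: 0.024
2.1833 [0.4864 0.1567 0.181 ] [1.01 0.3  0.21] 0.023952863251539825
y [ 0.999 -0.037 -0.001] z [-0.037 -0.999  0.   ] q [ 0.23  0.15  1.94 -0.    1.05  0.26]
```

```bash
python3 -m handwheel '[{"x":0.037,"y":0,"z":0,"rx":0,"ry":0,"rz":0,"hand":0.024},{"x":0.037,"y":0,"z":0,"rx":0,"ry":0,"rz":0,"hand":0.024},{"x":0.037,"y":0,"z":0,"rx":0,"ry":0,"rz":0,"hand":0.024},{"x":0.037,"y":0,"z":0,"rx":0,"ry":0,"rz":0,"hand":0.024},{"x":0.0255,"y":0,"z":0,"rx":0,"ry":0,"rz":0,"hand":0.024}]'
python3 st.py; python3 - <<'E'
from h import *
a=snap('top','t1')[150:260,200:350];b=snap('scene','s1')[155:275,185:345]
A=cv2.resize(a,(600,440),interpolation=2);B=cv2.resize(b,(587,440),interpolation=2)
cv2.imwrite('pics/t1a.png',A[:,:,::-1]);cv2.imwrite('pics/s1a.png',B[:,:,::-1])
E
```

```text
t: 2.6
tcp_pos: [0.4835, 0.158, 0.0044]
eef_rot: [1.233, 1.194, -1.24]
force: [-0.6, 0.3, -0.8]
finger_gap: 0.0234
2.6 [0.4835 0.158  0.0044] [-0.63  0.29 -0.84] 0.02340633620838351
y [ 0.999 -0.037 -0.004] z [-0.037 -0.999  0.001] q [0.23 0.43 2.02 0.   0.69 0.27]
```

View pics/t1a.png

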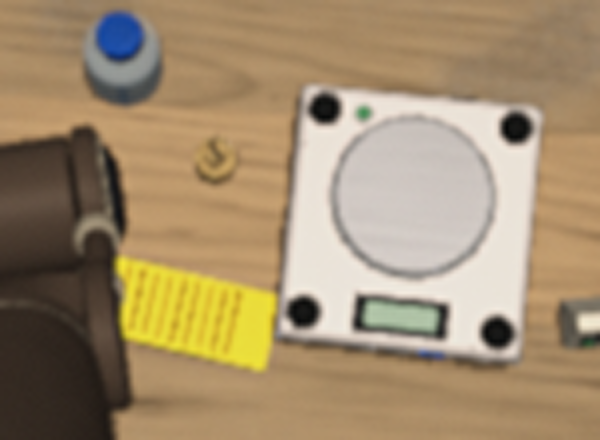

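View pics/s1a.png

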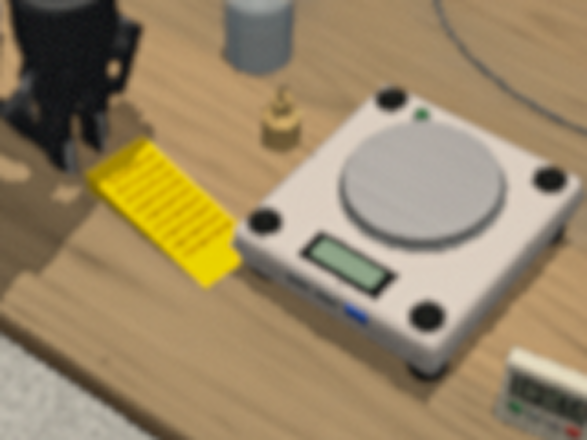

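```bash
python3 -m handwheel '[{"x":0,"y":0.001,"z":0.003,"rx":0,"ry":0,"rz":0,"hand":0.024},{"x":0,"y":0,"z":0.004,"rx":0,"ry":0,"rz":0,"hand":0.024},{"x":0,"y":0,"z":0.004,"rx":0,"ry":0,"rz":0,"hand":0.024},{"x":0,"y":0,"z":0.003,"rx":0,"ry":0,"rz":0,"hand":0.024},{"x":0,"y":0,"z":0.002,"rx":0,"ry":0,"rz":0,"hand":0.024}]'
python3 st.py
```

```text
t: 3.12
tcp_pos: [0.4879, 0.1427, 0.0095]
eef_rot: [1.238, 1.19, -1.233]
force: [-0.4, -0.1, 0.1]
finger_gap: 0.0239
3.1167 [0.4879 0.1427 0.0095] [-0.42 -0.08  0.15] 0.02389019234874492
y [ 0.999 -0.036  0.003] z [-0.036 -0.999 -0.001] q [ 0.2   0.42  2.03 -0.    0.69  0.24]
```

```bash
python3 -m handwheel '[{"x":0,"y":-0.002,"z":0.0015,"rx":0,"ry":0,"rz":0,"hand":0.024},{"x":0,"y":0,"z":0.0025,"rx":0,"ry":0,"rz":0,"hand":0.024},{"x":0,"y":0,"z":0.0025,"rx":0,"ry":0,"rz":0,"hand":0.024},{"x":0,"y":0,"z":0.0025,"rx":0,"ry":0,"rz":0,"hand":0.024},{"x":0,"y":0,"z":0.0025,"rx":0,"ry":0,"rz":0,"hand":0.024}]'
python3 st.py; cat > look.py <<'E'
import sys
from h import *
n=sys.argv[1]
a=snap('top','t'+n)[150:260,200:350];b=snap('scene','s'+n)[175:275,195:345]
A=cv2.resize(a,(600,440),interpolation=2);B=cv2.resize(b,(660,440),interpolation=2)
cv2.imwrite(f'pics/t{n}a.png',A[:,:,::-1]);cv2.imwrite(f'pics/s{n}a.png',B[:,:,::-1])
E
python3 look.py 2
```

```text
t: 3.53
tcp_pos: [0.4841, 0.1314, 0.0079]
eef_rot: [1.236, 1.192, -1.235]
force: [-0.4, 1.6, 0.1]
finger_gap: 0.024
3.5333 [0.4841 0.1314 0.0079] [-0.41  1.6   0.07] 0.02403912830608463
y [ 0.999 -0.036  0.   ] z [-0.036 -0.999 -0.   ] q [0.18 0.41 2.04 0.   0.69 0.21]
```

View pics/t2a.png

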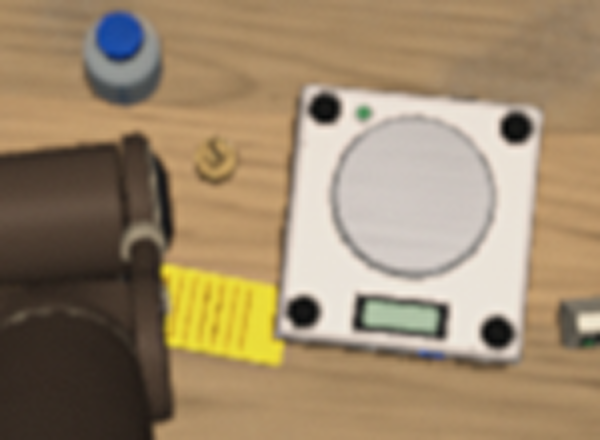

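View pics/s2a.png

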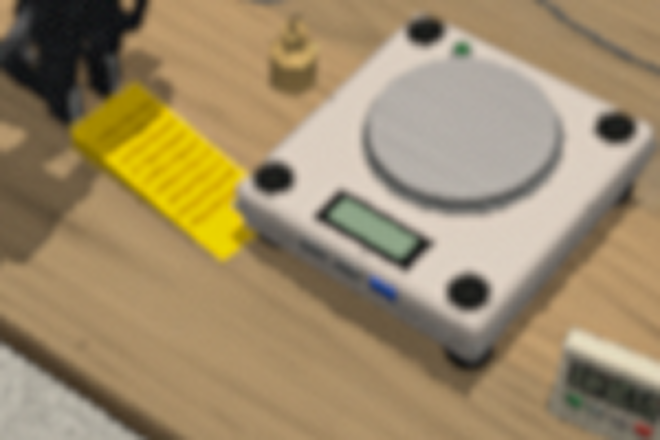

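```bash
cat > wed.py <<'E'
import sys
from h import *
n=sys.argv[1]
im=cv2.imread(f'pics/t{n}.png')[200:260,215:300];h=cv2.cvtColor(im,cv2.COLOR_BGR2HSV)
m=cv2.inRange(h,(20,110,70),(36,255,255));m=cv2.morphologyEx(m,cv2.MORPH_CLOSE,np.ones((5,5)))
cols=np.where(m.any(0))[0];print(cols.min()+215,cols.max()+215)
up=[];lo=[]
for c in cols[4:-4]:
    rr=np.where(m[:,c])[0];up.append((c+215,rr.min()+200-.5));lo.append((c+215,rr.max()+200.5))
# wedge: z along y; iterate w/ z from thin end y0
yt=float(sys.argv[2])
def P(p):
    X=onz('top',*p,0.003)
    for _ in range(3):X=onz('top',*p,1e-3*np.clip(1.2+144.6*(X[1]-yt),0,20))
    return X[:2]
for nm,e in(('up',up),('lo',lo)):
    q=np.array([P(p) for p in e]);k=np.polyfit(q[:,1],q[:,0],1);k=np.polyfit(*(q[abs(q[:,0]-np.polyval(k,q[:,1]))<.002].T[::-1]),1)
    print(nm,'dx/dy',k[0].round(3),'x at foot y',np.polyval(k,-.0225).round(4),'n',len(q),'ymin',q[:,1].min().round(4))
E
python3 wed.py 0 0; python3 wed.py 2 -.01
```

```text
240 271
up dx/dy 0.102 x at foot y 0.5012 n 24 ymin 0.0034
lo dx/dy 0.101 x at foot y 0.4394 n 24 ymin -0.0006[ WARN:0@0.538] global loadsave.cpp:275 findDecoder imread_('pics/t0.png'): can't open/read file: check file path/integrity
Traceback (most recent call last):
  File "wed.py", line 4, in <module>
    im=cv2.imread(f'pics/t{n}.png')[200:260,215:300];h=cv2.cvtColor(im,cv2.COLOR_BGR2HSV)
       ~~~~~~~~~~~~~~~~~~~~~~~~~~~~^^^^^^^^^^^^^^^^^
TypeError: 'NoneType' object is not subscriptable
```

```bash
python3 -m handwheel '[{"x":0,"y":0,"z":0.0015,"rx":-0.01,"ry":0,"rz":0,"hand":0.024},{"x":0,"y":0,"z":0.0015,"rx":0,"ry":0,"rz":0,"hand":0.024},{"x":0,"y":0,"z":0.0015,"rx":0,"ry":0,"rz":0,"hand":0.024},{"x":0,"y":0,"z":0.0015,"rx":0,"ry":0,"rz":0,"hand":0.024},{"x":0,"y":0,"z":0,"rx":0,"ry":0,"rz":0,"hand":0.024}]'
python3 st.py;python3 look.py 3; python3 wed.py 3 -.016
```

```text
t: 4.05
tcp_pos: [0.4838, 0.1252, 0.0077]
eef_rot: [1.228, 1.197, -1.229]
force: [0.2, -0.1, 1.7]
finger_gap: 0.0239
4.05 [0.4838 0.1252 0.0077] [ 0.18 -0.1   1.72] 0.023948539485510983
y [ 1.    -0.026 -0.   ] z [-0.026 -1.     0.   ] q [ 0.17  0.41  2.04 -0.    0.69  0.19]
242 273
up dx/dy 0.08 x at foot y 0.5045 n 24 ymin -0.0024
lo dx/dy 0.08 x at foot y 0.443 n 24 ymin -0.0062
```

View pics/s3a.png

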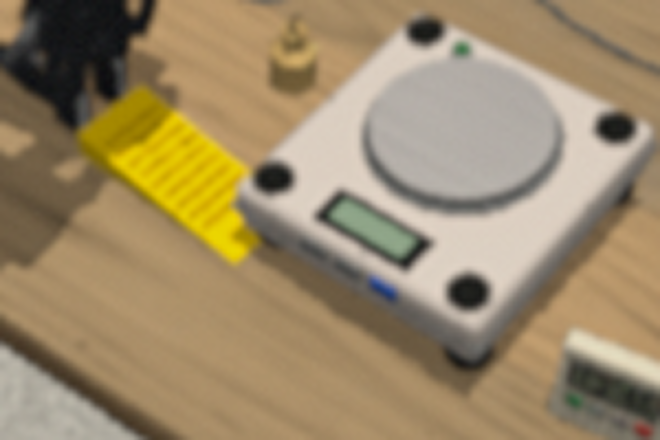

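View pics/t3a.png

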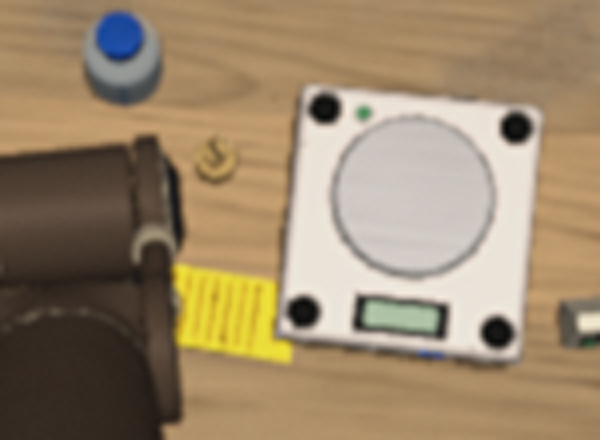

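```bash
python3 -m handwheel '[{"x":0,"y":0,"z":0.002,"rx":0,"ry":0,"rz":0,"hand":0.024},{"x":0,"y":0,"z":0.002,"rx":0,"ry":0,"rz":0,"hand":0.024},{"x":0,"y":0,"z":0.002,"rx":0,"ry":0,"rz":0,"hand":0.024},{"x":0,"y":0,"z":0.002,"rx":0,"ry":0,"rz":0,"hand":0.024},{"x":0,"y":0,"z":0.002,"rx":0,"ry":0,"rz":0,"hand":0.024}]'
python3 -m handwheel '[{"x":0,"y":0,"z":0.002,"rx":0,"ry":0,"rz":0,"hand":0.024},{"x":0,"y":0,"z":0.002,"rx":0,"ry":0,"rz":0,"hand":0.024},{"x":0,"y":0,"z":0.002,"rx":0,"ry":0,"rz":0,"hand":0.024},{"x":0,"y":0,"z":0.002,"rx":0,"ry":0,"rz":0,"hand":0.024},{"x":0,"y":0,"z":0.002,"rx":0,"ry":0,"rz":0,"hand":0.024}]'
python3 st.py;python3 look.py 4; python3 wed.py 4 -.036
```

```text
t: 4.57
tcp_pos: [0.4836, 0.1164, 0.0078]
eef_rot: [1.231, 1.197, -1.228]
force: [0.1, 4.9, 0.9]
finger_gap: 0.0241
t: 4.98
tcp_pos: [0.4832, 0.106, 0.0078]
eef_rot: [1.229, 1.197, -1.228]
force: [-0.4, 5.0, -0.7]
finger_gap: 0.0242
4.9833 [0.4832 0.106  0.0078] [-0.36  4.97 -0.67] 0.024234500040240695
y [ 1.    -0.027 -0.   ] z [-0.027 -1.    -0.001] q [0.13 0.41 2.06 0.   0.68 0.15]
243 279
up dx/dy -0.091 x at foot y 0.5157 n 23 ymin -0.0223
lo dx/dy 0.029 x at foot y 0.4494 n 23 ymin -0.0231
```

View pics/s4a.png

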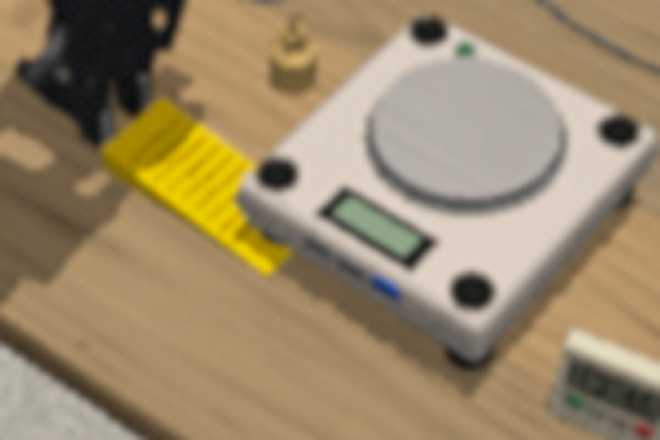

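View pics/t4a.png

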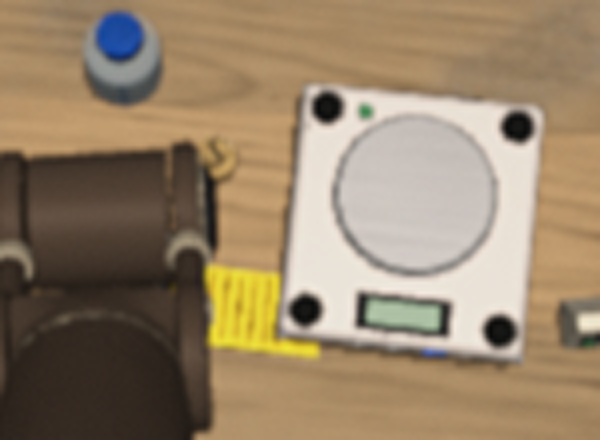

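```bash
cat > plug.py <<'E'
import sys
from h import *
G={'top':[(275.2,227.4),(323.9,232.9),(280.8,176.6),(328.5,181.5)],'scene':[(256.8,215.1),(301.1,241),(291.3,181.5),(334.5,203.6)]}
def cen(n,img):
    g=cv2.cvtColor(cv2.imread(img),cv2.COLOR_BGR2GRAY).astype(float);o=[]
    for u,v in G[n]:
        for _ in range(4):
            x,y=np.meshgrid(np.arange(512),np.arange(384));w=np.clip(120-g,0,80)*(np.hypot(x-u,y-v)<4.7);u,v=(w*x).sum()/w.sum(),(w*y).sum()/w.sum()
        o.append((u,v))
    return o
M=np.array([[-72,67,65],[-72,-67,65],[72,67,65],[72,-67,65]])/1e3
for n in sys.argv[1:]:
    f=('pics/top0.png','pics/scene0.png') if n=='0' else (f'pics/t{n}.png',f'pics/s{n}.png')
    a=cen('top',f[0]);b=cen('scene',f[1]);W=np.array([tri(p,q)[0] for p,q in zip(a,b)])
    R,_=Ro.align_vectors(W-W.mean(0),M-M.mean(0));t=W.mean(0)-R.apply(M.mean(0))
    z=R.apply([0,0,1]);print(n,'org',(t*1e3).round(1),'rotvec',R.as_rotvec().round(4),'tilt x,y',z[:2].round(4),'FL',(W[0]*1e3).round(1),'res',round(1e3*np.abs(W-R.apply(M)-t).max(),2),'FR/BL feet',[((R.apply(k)+t)[:2]*1e3).round(1).tolist() for k in ([-.072,-.067,.014],[.072,.067,.014])])
E
python3 plug.py 0 1 2 3 4
```

```text
0 org [548.1 -93.6  -1.1] rotvec [-0.0582 -0.0589 -0.0464] tilt x,y [-0.0575  0.0595] FL [475.6 -19.5  55.6] res 0.18 FR/BL feet [[472.3, -156.4], [622.3, -29.2]]
1 org [548.  -93.7  -1.2] rotvec [-0.0592 -0.0577 -0.0466] tilt x,y [-0.0562  0.0605] FL [475.6 -19.6  55.6] res 0.21 FR/BL feet [[472.2, -156.4], [622.3, -29.3]]
2 org [548.  -93.7  -1.2] rotvec [-0.0592 -0.0575 -0.0466] tilt x,y [-0.056   0.0605] FL [475.6 -19.6  55.6] res 0.21 FR/BL feet [[472.2, -156.4], [622.2, -29.2]]
3 org [548.  -93.7  -1.2] rotvec [-0.0589 -0.0577 -0.0465] tilt x,y [-0.0562  0.0601] FL [475.6 -19.6  55.6] res 0.19 FR/BL feet [[472.2, -156.4], [622.2, -29.2]]
4 org [547.8 -93.7  -1. ] rotvec [-0.036  -0.0353 -0.0453] tilt x,y [-0.0345  0.0368] FL [476.7 -21.1  58.8] res 0.29 FR/BL feet [[472.4, -156.9], [622.3, -29.5]]
```

```bash
python3 -m handwheel '[{"x":0,"y":0,"z":0.002,"rx":0,"ry":0,"rz":0,"hand":0.024},{"x":0,"y":0,"z":0.002,"rx":0,"ry":0,"rz":0,"hand":0.024},{"x":0,"y":0,"z":0.002,"rx":0,"ry":0,"rz":0,"hand":0.024},{"x":0,"y":0,"z":0.002,"rx":0,"ry":0,"rz":0,"hand":0.024},{"x":0,"y":0,"z":0.002,"rx":0,"ry":0,"rz":0,"hand":0.024}]'
python3 -m handwheel '[{"x":0,"y":0,"z":0.002,"rx":0,"ry":0,"rz":0,"hand":0.024},{"x":0,"y":0,"z":0.002,"rx":0,"ry":0,"rz":0,"hand":0.024},{"x":0,"y":0,"z":0.002,"rx":0,"ry":0,"rz":0,"hand":0.024},{"x":0,"y":0,"z":0.002,"rx":0,"ry":0,"rz":0,"hand":0.024},{"x":0,"y":0,"z":0.002,"rx":0,"ry":0,"rz":0,"hand":0.024}]'
python3 st.py;python3 look.py 5; python3 plug.py 5
```

```text
t: 5.5
tcp_pos: [0.4833, 0.0953, 0.0078]
eef_rot: [1.228, 1.196, -1.228]
force: [-0.0, 4.9, -0.1]
finger_gap: 0.0241
t: 5.92
tcp_pos: [0.4828, 0.0852, 0.0078]
eef_rot: [1.228, 1.197, -1.228]
force: [0.0, 4.2, -0.4]
finger_gap: 0.0242
5.9167 [0.4828 0.0852 0.0078] [ 0.02  4.15 -0.41] 0.024155798341347026
y [ 1.    -0.026  0.   ] z [-0.026 -1.     0.   ] q [ 0.09  0.4   2.07 -0.    0.68  0.11]
5 org [547.9 -93.8  -0.9] rotvec [-0.0147 -0.0177 -0.0461] tilt x,y [-0.0174  0.0151] FL [478.  -22.7  61.7] res 0.09 FR/BL feet [[472.6, -157.2], [622.6, -30.0]]
```

View pics/s5a.png

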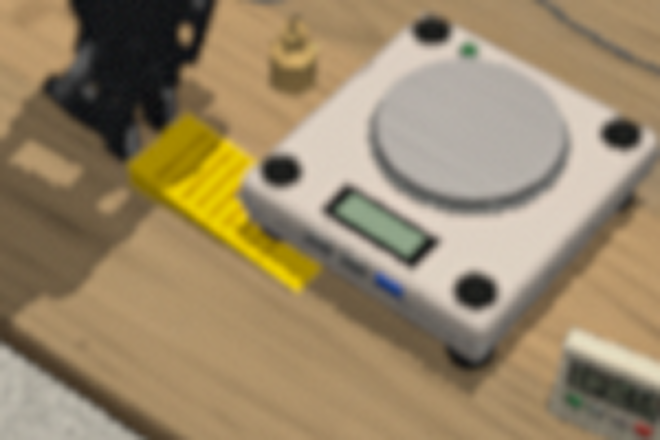

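```bash
python3 -m handwheel '[{"x":0,"y":0,"z":0.002,"rx":0,"ry":0,"rz":0,"hand":0.024},{"x":0,"y":0,"z":0.002,"rx":0,"ry":0,"rz":0,"hand":0.024},{"x":0,"y":0,"z":0.002,"rx":0,"ry":0,"rz":0,"hand":0.024},{"x":0,"y":0,"z":0.002,"rx":0,"ry":0,"rz":0,"hand":0.024},{"x":0,"y":0,"z":0.001,"rx":0,"ry":0,"rz":0,"hand":0.024}]'
python3 st.py;python3 look.py 6; python3 plug.py 6
```

```text
t: 6.43
tcp_pos: [0.4825, 0.0763, 0.0078]
eef_rot: [1.228, 1.197, -1.229]
force: [-0.7, 4.4, -1.0]
finger_gap: 0.0243
6.4333 [0.4825 0.0763 0.0078] [-0.74  4.37 -0.99] 0.024285715420133844
y [ 1.    -0.026 -0.   ] z [-0.026 -1.    -0.   ] q [0.07 0.4  2.07 0.   0.68 0.09]
6 org [547.9 -93.7  -0.8] rotvec [-0.0027 -0.0099 -0.0459] tilt x,y [-0.0099  0.003 ] FL [478.3 -23.2  63.3] res 0.16 FR/BL feet [[472.7, -157.3], [622.7, -30.0]]
```

```bash
python3 -m handwheel '[{"x":0,"y":0,"z":0.001,"rx":0,"ry":0,"rz":0,"hand":0.024},{"x":0,"y":0,"z":0.001,"rx":0,"ry":0,"rz":0,"hand":0.024},{"x":0,"y":0,"z":0.001,"rx":0,"ry":0,"rz":0,"hand":0.024},{"x":0,"y":0,"z":0.0005,"rx":0,"ry":0,"rz":0,"hand":0.024},{"x":0,"y":0,"z":0,"rx":0,"ry":0,"rz":0,"hand":0.024}]'
python3 st.py;python3 look.py 7; python3 plug.py 7
```

```text
t: 6.95
tcp_pos: [0.4824, 0.0729, 0.0077]
eef_rot: [1.228, 1.197, -1.228]
force: [-0.0, 3.4, -1.1]
finger_gap: 0.024
6.95 [0.4824 0.0729 0.0077] [-0.03  3.41 -1.05] 0.024020206689590092
y [ 1.    -0.026 -0.   ] z [-0.026 -1.     0.   ] q [ 0.06  0.4   2.07 -0.    0.67  0.09]
7 org [548.  -93.4  -1. ] rotvec [ 0.0027 -0.0065 -0.0456] tilt x,y [-0.0066 -0.0025] FL [478.6 -23.4  63.6] res 0.2 FR/BL feet [[472.9, -157.1], [622.8, -29.8]]
```

```bash
python3 -m handwheel '[{"x":0,"y":0,"z":0.0004,"rx":0,"ry":0,"rz":0,"hand":0.024},{"x":0,"y":0,"z":0.0004,"rx":0,"ry":0,"rz":0,"hand":0.024},{"x":0,"y":0,"z":0.0004,"rx":0,"ry":0,"rz":0,"hand":0.024},{"x":0,"y":0,"z":0,"rx":0,"ry":0,"rz":0,"hand":0.024},{"x":0,"y":0,"z":0,"rx":0,"ry":0,"rz":0,"hand":0.024}]'
python3 st.py;python3 look.py 8; python3 plug.py 8
```

```text
t: 7.47
tcp_pos: [0.4824, 0.0718, 0.0078]
eef_rot: [1.228, 1.197, -1.228]
force: [0.8, 4.8, -0.3]
finger_gap: 0.0239
7.4667 [0.4824 0.0718 0.0078] [ 0.81  4.75 -0.34] 0.023937823454750037
y [ 1.    -0.026 -0.   ] z [-0.026 -1.    -0.   ] q [0.06 0.4  2.07 0.   0.67 0.08]
8 org [548.  -93.4  -1. ] rotvec [ 0.0041 -0.0061 -0.0454] tilt x,y [-0.0062 -0.0039] FL [478.6 -23.4  63.6] res 0.2 FR/BL feet [[472.9, -157.2], [622.9, -29.8]]
```

```bash
python3 -m handwheel '[{"x":0,"y":0,"z":0.0004,"rx":0,"ry":0,"rz":0,"hand":0.024},{"x":0,"y":0,"z":0.0004,"rx":0,"ry":0,"rz":0,"hand":0.024},{"x":0,"y":0,"z":0.0004,"rx":0,"ry":0,"rz":0,"hand":0.024},{"x":0,"y":0,"z":0,"rx":0,"ry":0,"rz":0,"hand":0.024},{"x":0,"y":0,"z":0,"rx":0,"ry":0,"rz":0,"hand":0.024}]'
python3 st.py;python3 look.py 9; python3 plug.py 9
```

```text
t: 7.98
tcp_pos: [0.4824, 0.0708, 0.0077]
eef_rot: [1.229, 1.197, -1.228]
force: [-0.4, 4.9, -1.6]
finger_gap: 0.024
7.9833 [0.4824 0.0708 0.0077] [-0.4   4.91 -1.58] 0.023975004748129292
y [ 1.    -0.026 -0.   ] z [-0.026 -1.    -0.   ] q [0.06 0.4  2.07 0.   0.67 0.08]
9 org [548.  -93.5  -1. ] rotvec [ 0.0041 -0.0054 -0.0454] tilt x,y [-0.0055 -0.0039] FL [478.6 -23.4  63.7] res 0.22 FR/BL feet [[472.9, -157.2], [622.9, -29.9]]
```

```bash
python3 -m handwheel '[{"x":0,"y":0,"z":0.0004,"rx":0,"ry":0,"rz":0,"hand":0.024},{"x":0,"y":0,"z":0.0004,"rx":0,"ry":0,"rz":0,"hand":0.024},{"x":0,"y":0,"z":0.0004,"rx":0,"ry":0,"rz":0,"hand":0.024},{"x":0,"y":0,"z":0.0,"rx":0,"ry":0,"rz":0,"hand":0.024},{"x":0,"y":0,"z":0,"rx":0,"ry":0,"rz":0,"hand":0.024}]'
python3 st.py;python3 look.py 10; python3 plug.py 10
```

```text
t: 8.5
tcp_pos: [0.4824, 0.07, 0.0077]
eef_rot: [1.229, 1.197, -1.228]
force: [1.3, 6.2, -1.5]
finger_gap: 0.024
8.5 [0.4824 0.07   0.0077] [ 1.28  6.22 -1.53] 0.023988932115592967
y [ 1.    -0.027  0.   ] z [-0.027 -1.    -0.001] q [0.05 0.39 2.07 0.   0.67 0.08]
10 org [548.  -93.5  -1. ] rotvec [ 0.0042 -0.0052 -0.0449] tilt x,y [-0.0053 -0.0041] FL [478.7 -23.5  63.8] res 0.21 FR/BL feet [[473.0, -157.3], [622.9, -29.9]]
```

```bash
python3 -m handwheel '[{"x":0,"y":0,"z":0,"rx":0,"ry":0,"rz":0,"hand":0.024},{"x":0,"y":0,"z":0,"rx":0,"ry":0,"rz":0,"hand":0.024},{"x":0,"y":0,"z":0,"rx":0,"ry":0,"rz":0,"hand":0.024},{"x":0,"y":0,"z":0,"rx":0,"ry":0,"rz":0,"hand":0.024},{"x":0,"y":0,"z":0,"rx":0,"ry":0,"rz":0,"hand":0.024}]'
python3 -m handwheel '[{"x":0,"y":0,"z":0.0004,"rx":0,"ry":0,"rz":0,"hand":0.024},{"x":0,"y":0,"z":0.0004,"rx":0,"ry":0,"rz":0,"hand":0.024},{"x":0,"y":0,"z":0,"rx":0,"ry":0,"rz":0,"hand":0.024},{"x":0,"y":0,"z":0,"rx":0,"ry":0,"rz":0,"hand":0.024},{"x":0,"y":0,"z":0,"rx":0,"ry":0,"rz":0,"hand":0.024}]'
python3 look.py 11; python3 plug.py 11
```

```text
t: 9.02
tcp_pos: [0.4825, 0.07, 0.0078]
eef_rot: [1.23, 1.197, -1.228]
force: [0.1, 7.6, -1.8]
finger_gap: 0.0239
t: 9.43
tcp_pos: [0.4824, 0.0694, 0.0078]
eef_rot: [1.23, 1.197, -1.228]
force: [0.2, 6.7, -1.6]
finger_gap: 0.0242
11 org [548.  -93.7  -1. ] rotvec [ 0.0044 -0.0052 -0.0437] tilt x,y [-0.0053 -0.0043] FL [478.6 -23.7  63.8] res 0.17 FR/BL feet [[473.1, -157.5], [622.8, -30.0]]
```

View pics/s11a.png

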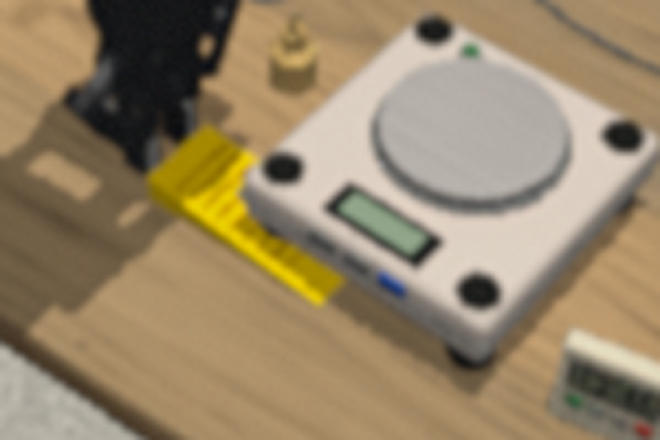

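```bash
python3 -m handwheel '[{"x":0,"y":0,"z":-0.004,"rx":0,"ry":0,"rz":0,"hand":0.024},{"x":0,"y":0,"z":-0.008,"rx":0,"ry":0,"rz":0,"hand":0.024},{"x":0,"y":0,"z":-0.008,"rx":0,"ry":0,"rz":0,"hand":0.024},{"x":-0.02,"y":0,"z":0,"rx":0,"ry":0,"rz":0,"hand":0.024},{"x":-0.035,"y":0,"z":0,"rx":0,"ry":0,"rz":0,"hand":0.024}]'
python3 -m handwheel '[{"x":-0.035,"y":0,"z":0,"rx":0,"ry":0,"rz":0,"hand":0},{"x":0,"y":0,"z":0.028,"rx":0,"ry":0,"rz":0,"hand":0},{"x":0,"y":0,"z":0.028,"rx":0,"ry":0,"rz":0,"hand":0},{"x":0,"y":0,"z":0.028,"rx":0,"ry":0,"rz":0,"hand":0},{"x":0,"y":0,"z":0.028,"rx":0,"ry":0,"rz":0,"hand":0}]'
python3 st.py; python3 look.py 12; python3 plug.py 12
```

```text
t: 9.95
tcp_pos: [0.4787, 0.0886, 0.0599]
eef_rot: [1.222, 1.203, -1.235]
force: [0.4, -0.8, -0.4]
finger_gap: 0.0239
t: 10.37
tcp_pos: [0.4802, -0.0242, 0.0984]
eef_rot: [1.227, 1.196, -1.227]
force: [0.4, -0.7, 0.4]
finger_gap: 0.0001
10.3667 [ 0.4802 -0.0242  0.0984] [ 0.43 -0.72  0.38] 7.754656181874487e-05
y [ 1.    -0.024  0.001] z [-0.024 -1.     0.001] q [-0.14  0.21  2.06 -0.    0.86 -0.12]
12 org [548.2 -93.5  -1.5] rotvec [-0.0027 -0.0113 -0.0474] tilt x,y [-0.0112  0.003 ] FL [478. -21.  62.] res 1.93 FR/BL feet [[473.0, -157.0], [623.2, -29.9]]
```

View pics/s12a.png

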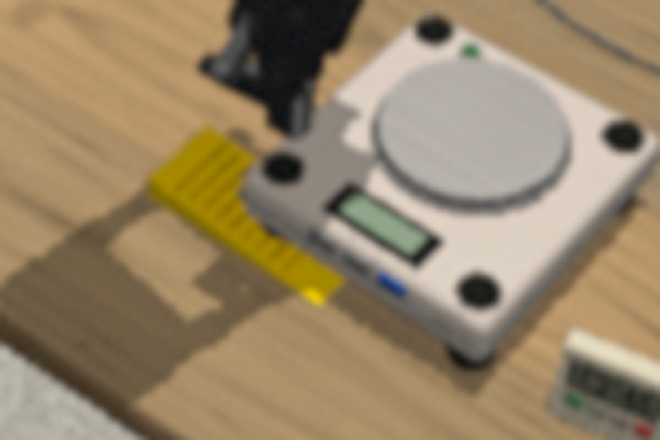

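```bash
python3 -m handwheel '[{"x":0.008,"y":-0.002,"z":0,"rx":0,"ry":0,"rz":0,"hand":0},{"x":0.008,"y":0,"z":0,"rx":0,"ry":0,"rz":0,"hand":0},{"x":0.006,"y":0,"z":0,"rx":0,"ry":0,"rz":0,"hand":0},{"x":0,"y":0,"z":0,"rx":0,"ry":0,"rz":0,"hand":0},{"x":0,"y":0,"z":0,"rx":0,"ry":0,"rz":0,"hand":0}]'
python3 st.py; python3 look.py 13
```

```text
t: 10.88
tcp_pos: [0.4771, -0.0223, 0.0747]
eef_rot: [1.226, 1.2, -1.229]
force: [0.2, -0.6, 0.1]
finger_gap: -0.0001
10.8833 [ 0.4771 -0.0223  0.0747] [ 0.15 -0.62  0.09] -8.140423032074072e-05
y [ 1.    -0.024 -0.002] z [-0.024 -1.    -0.   ] q [-0.14  0.25  2.08  0.    0.81 -0.11]
```

View pics/s13a.png

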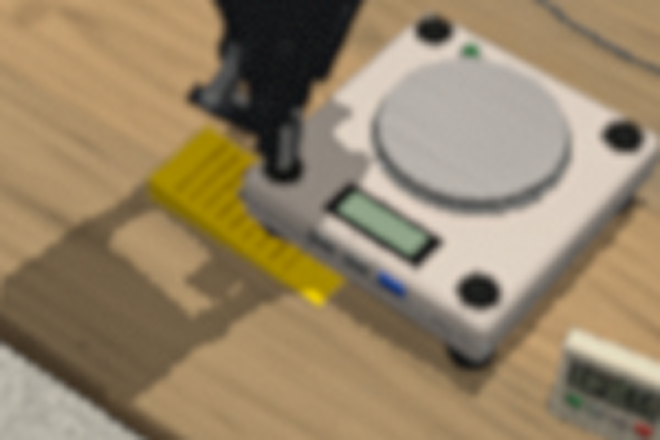

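Fingertip is directly above the plug (284,168 in the crop). Lowering gently.

```bash
python3 -m handwheel '[{"x":0.002,"y":0.0015,"z":0.001,"rx":0,"ry":0,"rz":0,"hand":0},{"x":0.002,"y":0,"z":0,"rx":0,"ry":0,"rz":0,"hand":0},{"x":0.002,"y":0,"z":0,"rx":0,"ry":0,"rz":0,"hand":0},{"x":0.002,"y":0,"z":0,"rx":0,"ry":0,"rz":0,"hand":0},{"x":0.0015,"y":0,"z":0,"rx":0,"ry":0,"rz":0,"hand":0}]'
python3 -m handwheel '[{"x":0.0005,"y":0,"z":0,"rx":0,"ry":0,"rz":0,"hand":0},{"x":0.0005,"y":0,"z":0,"rx":0,"ry":0,"rz":0,"hand":0},{"x":0,"y":0,"z":0,"rx":0,"ry":0,"rz":0,"hand":0},{"x":0,"y":0,"z":0,"rx":0,"ry":0,"rz":0,"hand":0},{"x":0,"y":0,"z":0,"rx":0,"ry":0,"rz":0,"hand":0}]'
```

```text
t: 11.4
tcp_pos: [0.4793, -0.0244, 0.066]
eef_rot: [1.228, 1.197, -1.229]
force: [-0.4, -0.3, -0.1]
finger_gap: 0.0
t: 11.82
tcp_pos: [0.4795, -0.0244, 0.0654]
eef_rot: [1.228, 1.197, -1.228]
force: [0.5, -0.6, -0.6]
finger_gap: 0.0004
```

```bash
python3 -m handwheel '[{"x":0.0005,"y":0,"z":0,"rx":0,"ry":0,"rz":0,"hand":0},{"x":0.0005,"y":0,"z":0,"rx":0,"ry":0,"rz":0,"hand":0},{"x":0.0005,"y":0,"z":0,"rx":0,"ry":0,"rz":0,"hand":0},{"x":0,"y":0,"z":0,"rx":0,"ry":0,"rz":0,"hand":0},{"x":0,"y":0,"z":0,"rx":0,"ry":0,"rz":0,"hand":0}]'
```

```text
t: 12.23
tcp_pos: [0.4797, -0.0244, 0.0647]
eef_rot: [1.228, 1.197, -1.228]
force: [-2.8, 0.4, 6.1]
finger_gap: -0.0002
```

```bash
python3 -m handwheel '[{"x":0.0005,"y":0,"z":0,"rx":0,"ry":0,"rz":0,"hand":0},{"x":0.0005,"y":0,"z":0,"rx":0,"ry":0,"rz":0,"hand":0},{"x":0.0005,"y":0,"z":0,"rx":0,"ry":0,"rz":0,"hand":0},{"x":0,"y":0,"z":0,"rx":0,"ry":0,"rz":0,"hand":0},{"x":0,"y":0,"z":0,"rx":0,"ry":0,"rz":0,"hand":0}]'
python3 look.py 14; python3 plug.py 14
```

```text
t: 12.65
tcp_pos: [0.4798, -0.0243, 0.0645]
eef_rot: [1.228, 1.197, -1.229]
force: [-4.4, 0.3, 17.1]
finger_gap: 0.0002
14 org [547.4 -92.3  -0.7] rotvec [ 0.0086 -0.0006 -0.0488] tilt x,y [-0.0008 -0.0086] FL [477.2 -19.5  65.3] res 2.93 FR/BL feet [[472.2, -155.9], [622.6, -29.0]]
```

```bash
python3 -m handwheel '[{"x":0,"y":0,"z":0,"rx":0,"ry":0,"rz":0,"hand":0},{"x":0,"y":0,"z":0,"rx":0,"ry":0,"rz":0,"hand":0},{"x":0,"y":0,"z":0,"rx":0,"ry":0,"rz":0,"hand":0},{"x":0,"y":0,"z":0,"rx":0,"ry":0,"rz":0,"hand":0},{"x":0,"y":0,"z":0,"rx":0,"ry":0,"rz":0,"hand":0}]'
python3 -m handwheel '[{"x":-0.001,"y":0,"z":0,"rx":0,"ry":0,"rz":0,"hand":0},{"x":-0.002,"y":0,"z":0,"rx":0,"ry":0,"rz":0,"hand":0},{"x":-0.01,"y":0,"z":0,"rx":0,"ry":0,"rz":0,"hand":0},{"x":-0.03,"y":0,"z":0,"rx":0,"ry":0,"rz":0,"hand":0},{"x":-0.035,"y":0,"z":0,"rx":0,"ry":0,"rz":0,"hand":0}]'
python3 -m handwheel '[{"x":-0.03,"y":0,"z":0,"rx":0,"ry":0,"rz":0,"hand":0},{"x":-0.02,"y":-0.02,"z":-0.025,"rx":0,"ry":0,"rz":0,"hand":0},{"x":0,"y":-0.02,"z":-0.035,"rx":0,"ry":0,"rz":0,"hand":0},{"x":0,"y":-0.02,"z":-0.035,"rx":0,"ry":0,"rz":0,"hand":0},{"x":0,"y":-0.02,"z":-0.035,"rx":0,"ry":0,"rz":0,"hand":0}]'
python3 -m handwheel '[{"x":0,"y":-0.02,"z":-0.035,"rx":0,"ry":0,"rz":0,"hand":0},{"x":0,"y":-0.02,"z":-0.035,"rx":0,"ry":0,"rz":0,"hand":0},{"x":0,"y":-0.02,"z":-0.035,"rx":0,"ry":0,"rz":0,"hand":0},{"x":0,"y":0,"z":0,"rx":0,"ry":0,"rz":0,"hand":0},{"x":0,"y":0,"z":0,"rx":0,"ry":0,"rz":0,"hand":0}]'
python3 look.py 15; python3 plug.py 11 15
```

```text
t: 13.17
tcp_pos: [0.4798, -0.0243, 0.0645]
eef_rot: [1.228, 1.197, -1.229]
force: [-5.9, 0.4, 16.8]
finger_gap: -0.0003
t: 13.58
tcp_pos: [0.4769, -0.024, 0.1391]
eef_rot: [1.226, 1.202, -1.233]
force: [1.0, 1.0, -1.0]
finger_gap: 0.0001
t: 14.0
tcp_pos: [0.4025, 0.1087, 0.1915]
eef_rot: [1.231, 1.195, -1.228]
force: [1.9, -0.2, -0.3]
finger_gap: 0.0
t: 14.42
tcp_pos: [0.3445, 0.2159, 0.1907]
eef_rot: [1.224, 1.199, -1.223]
force: [-0.7, -0.5, 0.3]
finger_gap: 0.0
11 org [548.  -93.7  -1. ] rotvec [ 0.0044 -0.0052 -0.0437] tilt x,y [-0.0053 -0.0043] FL [478.6 -23.7  63.8] res 0.17 FR/BL feet [[473.1, -157.5], [622.8, -30.0]]
15 org [548.  -93.7  -1. ] rotvec [ 0.0042 -0.0049 -0.0436] tilt x,y [-0.005 -0.004] FL [478.5 -23.8  63.8] res 0.18 FR/BL feet [[473.1, -157.6], [622.8, -30.0]]
```

View pics/s15a.png

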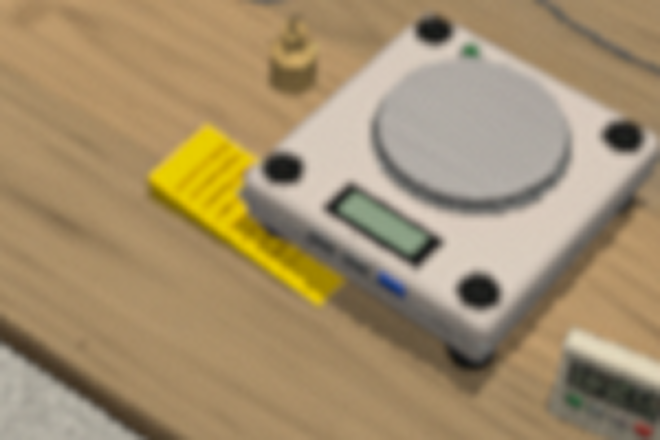

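View pics/t15a.png

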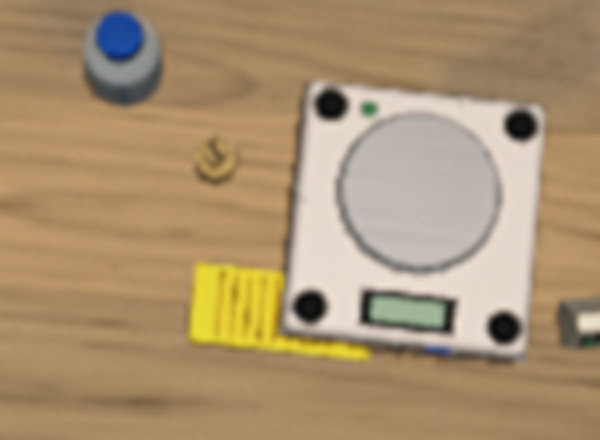

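```bash
python3 -c "
from station import r
print(r.close_job())"
```

```text
the job is handed in; nothing more can be done
None
```

The wedge is under the short foot, the scale stands level, and the plug press showed no rocking. I handed the job in at about 14.5 s of the 48 s allowed.

- **Wedge push:** I pushed on the heel with two fingertips, which straightened the wedge and drove its thin end under the front left foot. I stopped when the push rose from 3–5 N to about 7 N and the corner stopped rising. The wedge is then about 8.2 mm thick under the foot; the initial tilt implied the foot was about 8.1 mm short.
- **Press test:** I pressed the front left plug with the shut fingertips at about 17 N for roughly half a second. The fingertips sank only about 0.2 mm. A sideways force of 4–6 N showed during the press. The scale's measured pose afterwards matched the pose before it, to about 0.1 mm and 0.0003 rad. Measurements taken during the press itself were spoiled because the gripper hid the plug.
- **Level check:** The cameras still read about 0.006 rad of tilt. Nearly all of it is along the one direction the scale cannot rock, and it matches the calibration bias I had estimated from the starting tilt. The tilt towards the short foot came out at about zero.
- **Scale movement:** The scale shifted about 1 mm and turned about 3 mrad over the whole push, some of it in the last millimetre.
- **Other objects:** The weight, the bottle and the timer look unmoved in the last pictures, and the arm was clear of everything at hand-in.

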